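Close up the dust extractor and set its damper

TASK

The bench dust extractor has had its filter changed. First press its filter hatch fully shut, then swing the hatch's hasp down over the staple until it lies flat, and last slide the damper grip along its track until it stands level with the brass marker clip. Leave the pots and the brush beside it where they are.

Things in the scene. Friction and masses are not known exactly. Their poses are not given: they have to be found in the camera images.
- extractor: Fixed white metal box, 260 (x) x 280 (y) x 120 mm high, a duct on its far (+x) wall. Origin: centre of its underside, on the table; x away from the robot at yaw 0, z up; yaw within 0.3 rad. On its top: the damper track along y on the near side (x = -85 mm), the hatch behind it (x = -45 to 115, y = -25 to 125 mm), and right of the hatch the staple.
- hatch (a joint): Hinge angle of the hatch, a grey panel 160 (x) x 150 (y) x 8 mm that lies on the box top when shut. 0 = shut (stop), grows as its right (-y) edge rises; up to 1.2 rad. The stiff hinge keeps it where it is left; about 3 to 5 N down on its knob shuts it.
- hatch_hinge (a point): Middle of the hatch's hinge line, which runs along the box's x axis at the hatch's left (+y) edge, at the hatch's underside (box frame: 35, 125, 120 mm).
- hatch_knob (a point): Centre of the top of the hatch's black round knob, 24 mm across and 20 mm high over the hatch; 125 mm from the hinge line. With the hatch shut it is at -10, 0, 148 mm in the box frame.
- hasp (a joint): Angle of the hasp relative to the hatch. 0 = the flap lies flat, bridging from the hatch to over the staple (stop); grows as its free end swings up and back over the hatch; up to 2.2 rad. It stays where it is left and needs about 1 N at its tip.
- hasp_hinge (a point): Hinge point of the hasp, on the hatch's right (-y) edge, axis along the box's x axis; with the hatch shut at 70, -21, 132 mm in the box frame.
- hasp_tip (a point): Middle of the free end of the hasp, a steel flap 85 mm long from its hinge, 34 mm wide, 4 mm thick, with a slot 14 x 22 mm centred 45 mm from the hinge, through which the staple comes; solid from 56 mm to the free end at 85 mm. With all shut the flap's top face is at z = 134 mm and this point at 70, -106, 132 mm in the box frame.
- staple_top (a point): Top of the fixed staple, a steel loop 5 mm (x) x 16 mm (y) standing 21 mm over its plate; at 70, -66, 150 mm in the box frame. It stands about 16 mm proud of the closed hasp.
- damper (a joint): Position of the damper grip along its track, 0 (right end, -y) to 0.12 m, growing towards the box's +y. Friction about 1.5 N; it stays where it is left.
- damper_top (a point): Centre of the top of the damper grip, a black block 28 (x) x 20 (y) x 40 mm high on an aluminium track 40 mm wide and 14 mm high; this point is 174 mm above the table.
- mark: Small fixed brass marker clip, 22 (x) x 12 (y) x 16 mm high, on the box top at the near (robot) side of the damper track, pointing to the track. Origin: middle of its underside, level with its point along the track; axes parallel to the box's. The grip is level with it when both have the same y in the box frame.
- bowl: Bystander: loose unglazed bowl, 90 mm across, 45 mm high; origin at the centre of its underside.
- beaker: Bystander: loose white cup, 64 mm across, 75 mm high; origin at the centre of its underside.
- jar: Bystander: loose reddish-brown clay jar, 70 mm across, 80 mm high; origin at the centre of its underside.
- brush: Bystander: loose flat brush, 200 mm long, lying on the table left of the box; origin under its middle.

How it is judged:
By the outcome, as a careful person would: the job done as asked, in the order asked, and still so for the second after the job is handed in, with the robot touching nothing.
It also fails if it takes over 56 s, if anything falls off the work surface, if the arm or the gripper's body presses on something with over 40 N, if the wrist force passes 120 N, or if a joint passes its speed limit or range.

ROBOT

A 6-joint arm with a two-finger parallel gripper is mounted at the origin on the work surface. World frame = base frame: x ahead of the robot, y to its left, z up, the work surface at z = 0. Lengths are in m, angles in rad, forces in N, time in s.
With the tool pointing down it reaches from about 0.375 to 0.9 m from the base axis. Payload 3.1 kg.
Tool frame: the origin (TCP) lies at the very end of the fingers, on their centre line; the grasp point (between the pads) lies 19 mm behind it (manip.pinch_z is the distance from the TCP to the grasp point, in m); z points along the fingers, y is the direction in which the jaws open and shut (so a half turn about z gives the same grasp; the last joint's range is limited). The gripper opens to 85 mm and grips with 20 to 120 N. Pads are 22 mm wide; open, the fingers measure 114 mm over their backs; the gripper's body (76 mm by 85 mm) begins 54 mm behind the grasp point. The pads swing forward as they close: fully open they stand 13 mm farther back than shut.
Start: joints at [0.961, 0.527, 1.433, -0, 1.181, -0.178], TCP at [0.262, 0.568, 0.231] pointing down, gripper open.
Joint ranges: [-3.08, 3.08], [-0.75, 2.2], [0.22, 2.44], [-1.43, 4.57], [0, 2.65], [-2.85, 2.85]. Speed limits (rad/s): [2.79, 2.79, 3.14, 3.14, 3.14, 3.14].

INTERFACE

Orientations are given as a unit quaternion [x, y, z, w].
In Python, from station import manip gives the robot as it stands.
- The arm moves only by the tool drive_tool, never from a script. Its argument "increments" is a list of rows, each a list of 7 numbers: the closure in counts, from 0 (fully open) to 255 (shut), then the shift along the tool's x, y, z in cm, then the turn, a rotation vector about the tool's x, y, z in rad. A call has 1 to 20 rows; each row is the pose to reach, as a shift and turn from the pose commanded when the call began, along the tool's axes at that moment; what a row does not reach only later rows make up. A row lasts 1/10 s, in which the tool goes at most 50 mm and 8.59 degrees, less where a joint would pass 70% of its speed; a pose out of reach is approached as far as the arm can. A call with a gripper value outside its range is refused whole. The fingers move at their own pace and stop on an object; "force" is the grip in N (left out, the last holds). Time passes only in rows, so rows that repeat a pose let the fingers close. It gives the time, the measured TCP pose, the force and the opening at its end, in the units of the state.
- manip.sense(): the state, without advancing time (a new reading comes with each control period).
- manip.snapshot(name): name is "scene" or "top" or "wrist"; returns the picture (384x512x3 uint8, red, green, blue); there is no depth.
- manip.camera_model(name): a dict with "mtx" (3x3 intrinsics, pixels), "k1" (the pictures are not rectified: a ray, as slopes to the right and down, at radius r is drawn at 1 + k1 r^2 times it, then the intrinsics apply), "cam_to_world" (4x4, takes a point from camera to world coordinates). Camera axes: x right, y down, z forward; pixel columns grow to the right and rows downward; lengths in m; the calibration is good to about 2 mm. A picture is of the moment at which its call begins: read the wrist's pose just before it. camera_model takes no time and is no camera call; for the wrist camera it gives the pose at the moment of the call.
- manip.sign_off(): hands the job in, once; it reports no verdict.
The state is a dict: "t": time; "q": joint angles; "qd": joint speeds; "tau": joint torques, N m; "tcp_pos": TCP position; "tool_rot": TCP orientation; "force": force on the tool from outside, world axes, zero at the start; "ft_torque": the same for the moment, N m; "finger_gap": opening from 0.0 (shut) to 1.0 (fully open).
Only numpy, scipy, OpenCV 4.12 (cv2) and the standard library are available. Lean on these libraries where they do the work, as an engineer would, in place of code of your own. Each camera call takes 0.05 s, during which the arm holds its last target. There are 200 camera calls.

## Working session

There is one attempt and no reset: what is moved stays moved. The work goes in short steps, Python scripts to look and compute and a tool call to move; the robot and the scene stay as the last step left them, time stands still between calls to the robot, and variables do not carry over. Pictures are saved under pics/ and viewed, about 8 in all and at most 12, crops included, and the job is handed in when it is done.

Besides the shell and the picture viewer there is one more tool, called after "Call:" as name([rows], argument=value, ...), one row to a line, values as JSON. drive_tool: Moves the arm, as the interface text tells. Its arguments: {"type":"object","properties":{"increments":{"type":"array","items":{"type":"array","items":{"type":"number"}}},"force":{"type":"number"}},"required":["increments"]}

```bash
mkdir -p pics; cat > h.py <<'E'
import numpy as np, cv2
from station import manip
from scipy.spatial.transform import Rotation as R
def snap(n,f):
    im=manip.snapshot(n); cv2.imwrite('pics/'+f+'.png',im[:,:,::-1]); return im
def ray(n,u,v,cm=None):
    c=cm or manip.camera_model(n); K=np.array(c['mtx']); d=np.array([(u-K[0,2])/K[0,0],(v-K[1,2])/K[1,1]])
    s=d.copy()
    for _ in range(20): s=d/(1+c['k1']*(s@s))
    T=np.array(c['cam_to_world']); return T[:3,3],T[:3,:3]@np.array([*s,1])
def onz(n,u,v,z):
    o,d=ray(n,u,v); return o+d*(z-o[2])/d[2]
def tri(n1,p1,n2,p2):
    o1,d1=ray(n1,*p1);o2,d2=ray(n2,*p2)
    t=np.linalg.lstsq(np.c_[d1,-d2],o2-o1,rcond=None)[0]
    a=o1+d1*t[0];b=o2+d2*t[1]; return (a+b)/2,np.linalg.norm(a-b)
def proj(n,P):
    c=manip.camera_model(n);T=np.array(c['cam_to_world']);p=T[:3,:3].T@(np.array(P)-T[:3,3]);s=p[:2]/p[2];s=s*(1+c['k1']*(s@s));K=np.array(c['mtx']);return K[0,0]*s[0]+K[0,2],K[1,1]*s[1]+K[1,2]
E
python3 - <<'E'
from h import *
a=snap('scene','s0');b=snap('top','t0')
for n in('scene','top'):print(n,manip.camera_model(n))
s=manip.sense();print(s['tcp_pos'],s['tool_rot'],s['t'])
for n,i in(('s0b',a),('t0b',b)): cv2.imwrite(f'pics/{n}.png',cv2.resize(i[:,:,::-1],(800,600),interpolation=cv2.INTER_CUBIC))
E
```

```text
scene {'mtx': array([[399.80878528,   0.        , 254.67614672],
       [  0.        , 399.80878528, 190.5908231 ],
       [  0.        ,   0.        ,   1.        ]]), 'k1': -0.12148944382899608, 'cam_to_world': array([[-0.85056665,  0.44309195, -0.28320646,  0.79008629],
       [ 0.52575999,  0.72741194, -0.44096291,  0.46345661],
       [ 0.01062064, -0.52396698, -0.85167236,  0.87592887],
       [ 0.        ,  0.        ,  0.        ,  1.        ]])}
top {'mtx': array([[382.19355314,   0.        , 253.81195407],
       [  0.        , 382.19355314, 188.02004037],
       [  0.        ,   0.        ,   1.        ]]), 'k1': -0.1129922023309628, 'cam_to_world': array([[-0.02895766, -0.98696003,  0.15833933,  0.4026333 ],
       [-0.99931708,  0.02494713, -0.02725828,  0.06859253],
       [ 0.02295272, -0.15902054, -0.98700843,  1.1866618 ],
       [ 0.        ,  0.        ,  0.        ,  1.        ]])}
[0.26116572 0.56710197 0.23042407] [ 2.14241716e-01  9.76780170e-01 -9.18764128e-04 -3.77620269e-04] 0.1
```

View pics/s0b.png

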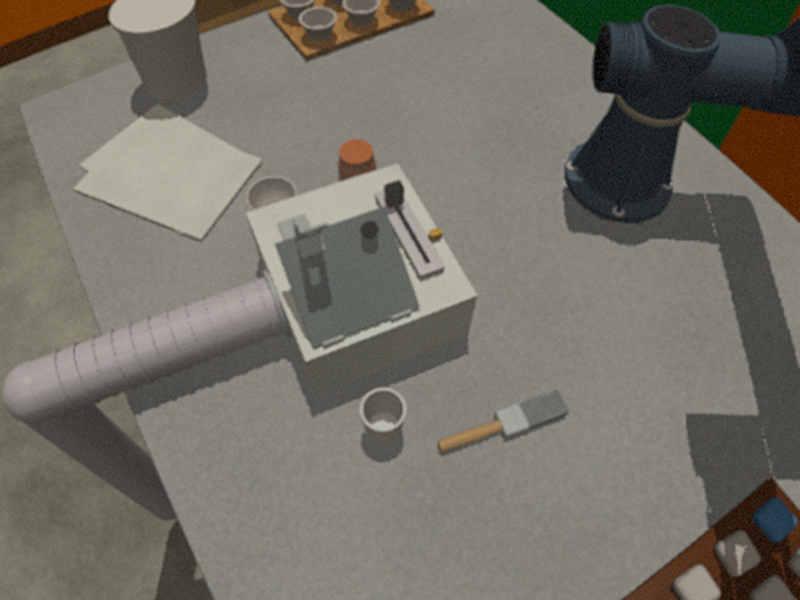

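View pics/t0b.png

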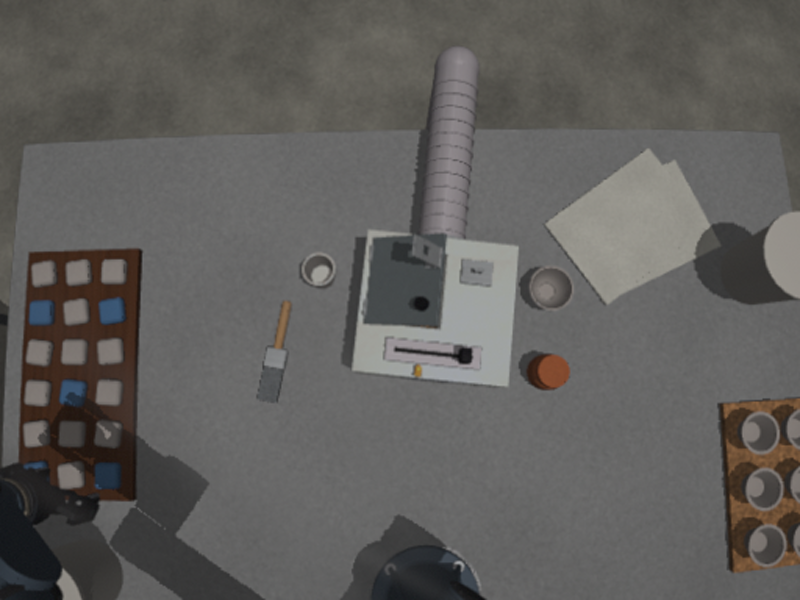

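The pictures show the box, with its top corners in the top view at (368,230), (518,245), (508,386) and (352,371). The knob is at (421,303), the grip at (466,355) and the clip at (418,371). In the scene view the knob is at (369,230), the grip at (394,185) and the clip at (434,233). The hatch is ajar and the hasp is swung back over it.

```bash
cat > m.py <<'E'
from h import *
k=.64
ct=[(368,230),(518,245),(508,386),(352,371)]; cs=[None,(247,213),(400,166),(475,295)]
L=np.array([[.13,.14],[.13,-.14],[-.13,-.14],[-.13,.14]])
for n,c in(('top',ct),('scene',cs)):
    W=np.array([onz(n,p[0]*k,p[1]*k,.12)[:2] for p in c if p]); l=np.array([L[i] for i,p in enumerate(c) if p])
    lc=l-l.mean(0);wc=W-W.mean(0)
    yaw=np.arctan2((lc[:,0]*wc[:,1]-lc[:,1]*wc[:,0]).sum(),(lc*wc).sum()); Rm=np.array([[np.cos(yaw),-np.sin(yaw)],[np.sin(yaw),np.cos(yaw)]])
    o=W.mean(0)-Rm@l.mean(0); print(n,o,yaw,'res',(l@Rm.T+o-W).round(4).tolist())
    if n=='top': O,Rt=o,Rm
def box(P): return np.r_[Rt.T@(P[:2]-O),P[2]].round(4)
for nm,a,b in(('knob',(421,302),(369,229)),('damp',(466,354),(394,184)),('mark',(418,370),(434,233)),('hasptip',(429,237),(296,220))):
    P,e=tri('top',np.array(a)*k,'scene',np.array(b)*k); print(nm,P.round(4),'err',round(e,4),'box',box(P))
E
python3 m.py
python3 - <<'E'
from h import *
a=cv2.imread('pics/s0.png');b=cv2.imread('pics/t0.png')
f=lambda i,x,y,w,h,s:cv2.resize(i[y:y+h,x:x+w],(400,s),interpolation=cv2.INTER_CUBIC)
cv2.imwrite('pics/c0.png',np.hstack([f(a,150,95,160,140,350),f(b,220,140,120,112,373)[:350]]))
E
```

```text
top [ 0.5481832 -0.0332063] -0.1273578678990751 res [[0.0009, 0.0008], [-0.0002, -0.0001], [-0.0006, -0.0007], [-0.0, -0.0001]]
scene [ 0.5504388  -0.02665962] -0.14437001417637924 res [[0.0007, -0.0011], [-0.0005, -0.0041], [-0.0002, 0.0052]]
knob [0.5441 0.0022 0.2057] err 0.0026 box [-0.0085  0.0346  0.2057]
damp [ 0.4576 -0.0736  0.1739] err 0.0023 box [-0.0847 -0.0516  0.1739]
mark [0.4348 0.0059 0.127 ] err 0.0014 box [-0.1174  0.0244  0.127 ]
hasptip [ 0.6381 -0.0101  0.2731] err 0.0012 box [0.0863 0.0344 0.2731]
```

View pics/c0.png

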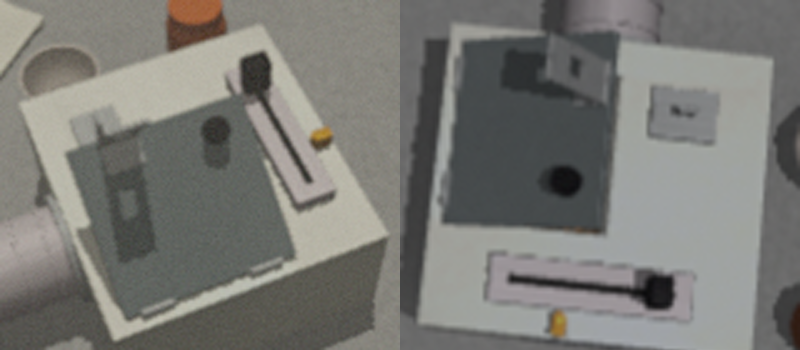

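```bash
cat >> h.py <<'E'
O=np.array([.549,-.0325]);YAW=-.13
def setbox(o,y):
    global O,YAW; O=np.array(o);YAW=y
def b2w(p): c,s=np.cos(YAW),np.sin(YAW); return np.r_[O+np.array([[c,-s],[s,c]])@np.array(p[:2]),p[2]]
def w2b(P): c,s=np.cos(YAW),np.sin(YAW); return np.r_[np.array([[c,s],[-s,c]])@(np.array(P[:2])-O),P[2]]
def shift(pts,jaw='x'):
    s=manip.sense(); r=R.from_quat(s['tool_rot']); y=r.as_matrix()[:,1]
    want=np.pi*0+YAW+(0 if jaw=='x' else np.pi/2)
    d=want-np.arctan2(y[1],y[0]); d=(d+np.pi/2)%np.pi-np.pi/2
    # full orientation error to exact straight-down
    yy=np.arctan2(y[1],y[0])+d; Y=np.array([np.cos(yy),np.sin(yy),0]);Z=np.array([0,0,-1.]);X=np.cross(Y,Z)
    rv=(r.inv()*R.from_matrix(np.c_[X,Y,Z])).as_rotvec()
    print('t',round(s['t'],2),'tcp',s['tcp_pos'].round(4),'box',w2b(s['tcp_pos']).round(4),'F',np.round(s['force'],1),'turn',rv.round(3),'q',np.round(s['q'],2))
    for p in pts: print(p,'->',(100*r.inv().apply(b2w(p)-s['tcp_pos'])).round(2))
E
python3 - <<'E'
from h import *
shift([(-.01,.035,.30)])
E
```

```text
t 0.1 tcp [0.2612 0.5671 0.2304] box [-0.3631  0.5572  0.2304] F [-0.3 -0.3 -0.1] turn [-2.000e-03  1.000e-03  1.269e+00] q [ 0.96  0.53  1.43 -0.    1.18 -0.18]
(-0.01, 0.035, 0.3) -> [-49.24 -39.38  -6.9 ]
```

Call:
drive_tool([
  [255,0,0,-5,0,0,0],
  [255,0,0,-9,0,0,0],
  [255,-49.2,-39.4,-9,0,0,1.27],
  [255,-49.2,-39.4,-9,0,0,1.27],
  [255,-49.2,-39.4,-9,0,0,1.27],
  [255,-49.2,-39.4,-9,0,0,1.27],
  [255,-49.2,-39.4,-9,0,0,1.27],
  [255,-49.2,-39.4,-9,0,0,1.27],
  [255,-49.2,-39.4,-9,0,0,1.27],
  [255,-49.2,-39.4,-9,0,0,1.27],
  [255,-49.2,-39.4,-9,0,0,1.27],
  [255,-49.2,-39.4,-9,0,0,1.27],
  [255,-49.2,-39.4,-9,0,0,1.27],
  [255,-49.2,-39.4,-9,0,0,1.27],
  [255,-49.2,-39.4,-9,0,0,1.27],
  [255,-49.2,-39.4,-9,0,0,1.27],
  [255,-49.2,-39.4,-9,0,0,1.27],
  [255,-49.2,-39.4,-9,0,0,1.27],
])

```text
t: 1.9
tcp_pos: [0.5425, 0.005, 0.3209]
tool_rot: [0.752, 0.66, -0.0, -0.001]
force: [0.8, 0.5, 0.0]
finger_gap: -0.001
```

```bash
python3 - <<'E'
from h import *
shift([(-.01,.033,.22),(-.01,.03,.205)])
w=snap('wrist','w1'); cv2.imwrite('pics/w1b.png',cv2.resize(w[:,:,::-1],(800,600)))
for n,p in(('knob',(-.0085,.031,.205)),('mark',(-.1174,.0244,.127)),('damp',(-.0847,-.0516,.174))): print(n,np.array(proj('wrist',b2w(p)))/.64)
E
```

```text
t 1.9 tcp [0.5425 0.005  0.3209] box [-0.0113  0.0363  0.3209] F [0.8 0.5 0. ] turn [-0.002 -0.001 -0.   ] q [-0.2   0.32  1.52  0.    1.3  -0.07]
(-0.01, 0.033, 0.22) -> [-0.34  0.15 10.09]
(-0.01, 0.03, 0.205) -> [-0.64  0.15 11.59]
knob [405.74629763 306.12265887]
mark [265.5781025  287.36215818]
damp [300.14750514 404.15591842]
```

View pics/w1b.png

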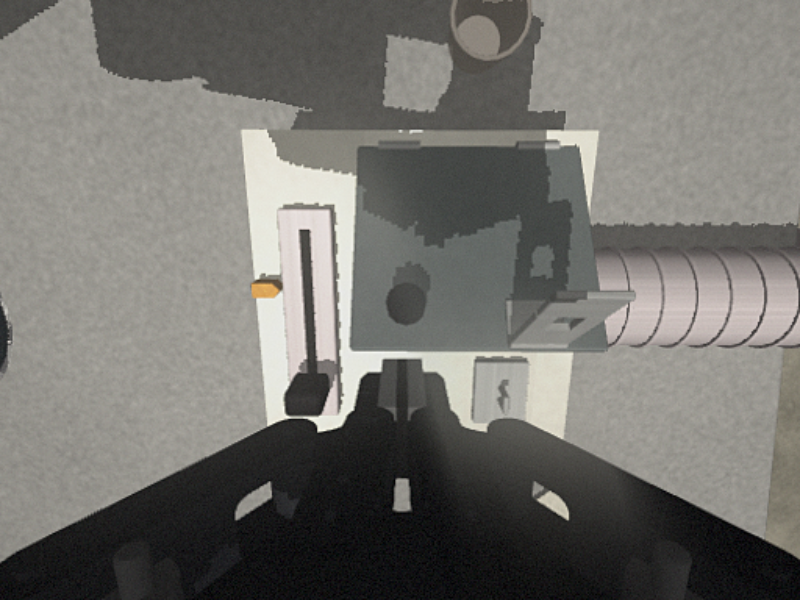

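The knob is at (406,303), the clip at (264,289) and the grip near (305,400). These agree with my predictions to within about 2 mm. Next I press the knob along its arc.

Call:
drive_tool([
  [255,-0.5,0.15,5,0,0,0],
  [255,-0.5,0.15,9,0,0,0],
  [255,-0.6,0.15,10.7,0,0,0],
  [255,-0.8,0.15,11.5,0,0,0],
  [255,-1.5,0.15,12.5,0,0,0],
  [255,-2.0,0.15,13.3,0,0,0],
  [255,-2.5,0.15,14.2,0,0,0],
  [255,-2.9,0.15,15.1,0,0,0],
  [255,-3.2,0.15,15.9,0,0,0],
  [255,-3.4,0.15,16.4,0,0,0],
  [255,-3.5,0.15,16.8,0,0,0],
  [255,-3.6,0.15,17.0,0,0,0],
])

```text
t: 3.15
tcp_pos: [0.5404, -0.0323, 0.151]
tool_rot: [0.752, 0.659, 0.0, 0.0]
force: [0.9, -0.1, 2.0]
finger_gap: -0.001
```

Call:
drive_tool([
  [255,0,0,0.2,0,0,0],
  [255,0,0,0.4,0,0,0],
  [255,0,0,0.4,0,0,0],
])

```text
t: 3.45
tcp_pos: [0.5404, -0.0326, 0.148]
tool_rot: [0.752, 0.66, -0.0, 0.001]
force: [-1.4, -1.7, 6.0]
finger_gap: -0.0
```

Call:
drive_tool([
  [255,0,0,0.15,0,0,0],
  [255,0,0,0.15,0,0,0],
])

```text
t: 3.65
tcp_pos: [0.5405, -0.0326, 0.148]
tool_rot: [0.752, 0.66, -0.0, 0.001]
force: [-3.0, -0.8, 14.7]
finger_gap: -0.001
```

The knob has met a hard stop at z = 0.148 with 14.7 N, so the hatch is shut. I'll lift and look at the hasp.

Call:
drive_tool([
  [255,0,0,-1,0,0,0],
  [255,0,0,-5,0,0,0],
  [255,0,0,-10,0,0,0],
  [255,3,2,-15,0,0,0],
  [255,6,2,-17.5,0,0,0],
  [255,6,2,-17.5,0,0,0],
])

```text
t: 4.25
tcp_pos: [0.5716, 0.0278, 0.3269]
tool_rot: [0.751, 0.661, 0.005, 0.004]
force: [-0.4, 0.1, -0.5]
finger_gap: 0.0
```

```bash
python3 - <<'E'
from h import *
w=snap('wrist','w2'); cv2.imwrite('pics/w2b.png',cv2.resize(w[:,:,::-1],(800,600)))
r=lambda p:(np.array(proj('wrist',b2w(p)))/.64).round(0)
for n,p in(('knob',(-.01,0,.148)),('mark',(-.1174,.0244,.127)),('staple',(.07,-.066,.150)),('hinge',(.07,-.021,.132)),('nearR',(-.13,-.14,.12)),('nearL',(-.13,.14,.12)),('farL',(.13,.14,.12))): print(n,r(p))
for th in(1.3,1.5,1.7): print(th,[r((x,-.021-.085*np.cos(th),.132+.085*np.sin(th))) for x in(.053,.087)])
shift([(.07,.03,.20)])
E
```

```text
knob [370. 354.]
mark [237. 316.]
staple [470. 431.]
hinge [469. 371.]
nearR [243. 486.]
nearL [207. 165.]
farL [556. 166.]
1.3 [array([461., 454.]), array([513., 454.])]
1.5 [array([463., 434.]), array([516., 434.])]
1.7 [array([464., 410.]), array([518., 410.])]
t 4.3 tcp [0.5695 0.0265 0.3237] box [0.0127 0.0611 0.3237] F [-0.1 -0.3 -0.6] turn [ 0.007 -0.     0.002] q [-0.15  0.36  1.46  0.    1.32 -0.02]
(0.07, 0.03, 0.2) -> [-3.13  5.64 12.41]
```

View pics/w2b.png

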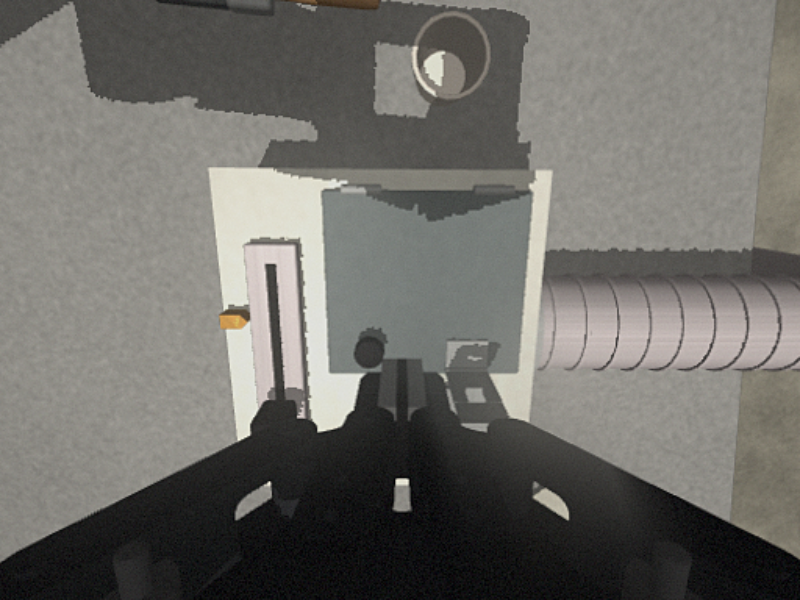

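Knob at (370,351), hatch flat. The hasp is roughly upright near (480,395), its tip hidden by the gripper. I'll move in behind the flap.

Call:
drive_tool([
  [255,-2,5.65,2,0,0,0],
  [255,-3.1,5.65,7,0,0,0],
  [255,-3.1,5.65,12,0,0,0],
  [255,-3.1,5.65,12,0,0,0],
  [255,-3.1,5.65,12,0,0,0],
])

```text
t: 4.8
tcp_pos: [0.6177, -0.0134, 0.1982]
tool_rot: [0.752, 0.659, -0.002, -0.003]
force: [0.4, -0.2, 2.2]
finger_gap: -0.002
```

```bash
python3 - <<'E'
from h import *
shift([(.07,y,z) for y,z in((0,.2),(-.016,.198),(-.033,.197),(-.052,.189),(-.070,.176),(-.086,.157),(-.0905,.142),(-.091,.136))])
E
```

```text
t 4.8 tcp [ 0.6177 -0.0134  0.1982] box [0.0656 0.0279 0.1982] F [ 0.4 -0.2  2.2] turn [-0.007 -0.    -0.002] q [-0.2   0.56  1.48 -0.    1.11 -0.07]
(0.07, 0, 0.2) -> [-2.78  0.44 -0.18]
(0.07, -0.016, 0.198) -> [-4.38  0.44  0.02]
(0.07, -0.033, 0.197) -> [-6.08  0.45  0.12]
(0.07, -0.052, 0.189) -> [-7.99  0.46  0.92]
(0.07, -0.07, 0.176) -> [-9.79  0.47  2.21]
(0.07, -0.086, 0.157) -> [-11.39   0.49   4.11]
(0.07, -0.0905, 0.142) -> [-11.84   0.5    5.61]
(0.07, -0.091, 0.136) -> [-11.89   0.5    6.21]
```

Call:
drive_tool([
  [255,-1.5,0.4,0,0,0,0],
  [255,-2.8,0.4,-0.1,0,0,0],
  [255,-3.6,0.4,0,0,0,0],
  [255,-4.4,0.4,0,0,0,0],
  [255,-5.2,0.4,0,0,0,0],
  [255,-6.1,0.4,0.1,0,0,0],
  [255,-7,0.4,0.5,0,0,0],
  [255,-8,0.4,0.9,0,0,0],
  [255,-8.9,0.4,1.5,0,0,0],
  [255,-9.8,0.4,2.2,0,0,0],
  [255,-10.7,0.4,3.1,0,0,0],
  [255,-11.5,0.4,4.0,0,0,0],
  [255,-11.8,0.4,4.6,0,0,0],
  [255,-11.9,0.4,5.2,0,0,0],
  [255,-12,0.4,5.7,0,0,0],
  [255,-12,0.4,6.1,0,0,0],
  [255,-12,0.4,6.1,0,0,0],
])

```text
t: 6.5
tcp_pos: [0.6079, -0.1323, 0.1392]
tool_rot: [0.752, 0.659, -0.0, -0.0]
force: [0.1, 0.1, 0.3]
finger_gap: 0.0
```

```bash
python3 - <<'E'
from h import *
shift([(.07,-.091,.134)])
E
```

```text
t 6.5 tcp [ 0.6079 -0.1323  0.1392] box [ 0.0714 -0.0913  0.1392] F [0.1 0.1 0.3] turn [-0.001 -0.    -0.001] q [-0.39  0.64  1.52  0.    0.99 -0.26]
(0.07, -0.091, 0.134) -> [ 0.03 -0.14  0.52]
```

Call:
drive_tool([
  [255,0,-0.1,0.3,0,0,0],
  [255,0,-0.1,0.5,0,0,0],
  [255,0,-0.1,0.65,0,0,0],
  [255,0,-0.1,0.65,0,0,0],
])

```text
t: 6.9
tcp_pos: [0.6073, -0.1325, 0.134]
tool_rot: [0.752, 0.659, 0.0, 0.0]
force: [-0.9, 0.2, 3.3]
finger_gap: -0.0
```

Call:
drive_tool([
  [255,0,0,0.15,0,0,0],
  [255,0,0,0.15,0,0,0],
])

```text
t: 7.1
tcp_pos: [0.6074, -0.1325, 0.1336]
tool_rot: [0.752, 0.659, 0.0, 0.0]
force: [-1.2, 1.5, 10.2]
finger_gap: -0.003
```

The hasp has stopped hard at z ≈ 0.134 with 10 N, so it is flat. Next I lift, turn, open the gripper and go above the grip.

```bash
python3 - <<'E'
from h import *
shift([(-.085,-.052,.27)],'y')
E
```

```text
t 7.1 tcp [ 0.6074 -0.1325  0.1336] box [ 0.0709 -0.0916  0.1336] F [-1.2  1.5 10.2] turn [ 1.00e-03 -1.00e-03  1.57e+00] q [-0.39  0.64  1.53  0.    0.97 -0.26]
(-0.085, -0.052, 0.27) -> [  3.94 -15.58 -13.65]
```

Call:
drive_tool([
  [255,0,0,-1,0,0,0],
  [255,0,0,-5,0,0,0],
  [255,0,0,-9,0,0,0],
  [0,3.9,-15.6,-13.6,0,0,-1.57],
  [0,3.9,-15.6,-13.6,0,0,-1.57],
  [0,3.9,-15.6,-13.6,0,0,-1.57],
  [0,3.9,-15.6,-13.6,0,0,-1.57],
  [0,3.9,-15.6,-13.6,0,0,-1.57],
  [0,3.9,-15.6,-13.6,0,0,-1.57],
  [0,3.9,-15.6,-13.6,0,0,-1.57],
  [0,3.9,-15.6,-13.6,0,0,-1.57],
  [0,3.9,-15.6,-13.6,0,0,-1.57],
  [0,3.9,-15.6,-13.6,0,0,-1.57],
  [0,3.9,-15.6,-13.6,0,0,-1.57],
  [0,3.9,-15.6,-13.6,0,0,-1.57],
  [0,3.9,-15.6,-13.6,0,0,-1.57],
  [0,3.9,-15.6,-13.6,0,0,-1.57],
])

```text
t: 8.8
tcp_pos: [0.4576, -0.0736, 0.2679]
tool_rot: [0.066, 0.998, -0.0, 0.0]
force: [-0.5, 0.0, -0.4]
finger_gap: 0.996
```

```bash
python3 - <<'E'
from h import *
w=snap('wrist','w3'); cv2.imwrite('pics/w3b.png',cv2.resize(w[:,:,::-1],(800,600)))
r=lambda p:(np.array(proj('wrist',b2w(p)))/.64).round(0)
for n,p in(('damp',(-.085,-.052,.174)),('mark',(-.1174,.0244,.127)),('nearR',(-.13,-.14,.12)),('nearL',(-.13,.14,.12))): print(n,r(p))
print(np.array(manip.camera_model('wrist')['cam_to_world'])[:3,3], 'k',manip.camera_model('wrist')['k1'])
shift([(-.085,-.052,.144)],'y')
E
```

```text
damp [405. 309.]
mark [523. 239.]
nearR [268. 219.]
nearL [703. 217.]
[ 0.38955894 -0.0658253   0.40957688] k 0.017814279146283175
t 8.85 tcp [ 0.4576 -0.0736  0.2679] box [-0.0853 -0.0526  0.2679] F [0.  0.6 0.5] turn [-0.     0.    -0.003] q [-0.4   0.26  1.78 -0.    1.1  -1.84]
(-0.085, -0.052, 0.144) -> [-0.03  0.06 12.39]
```

View pics/w3b.png

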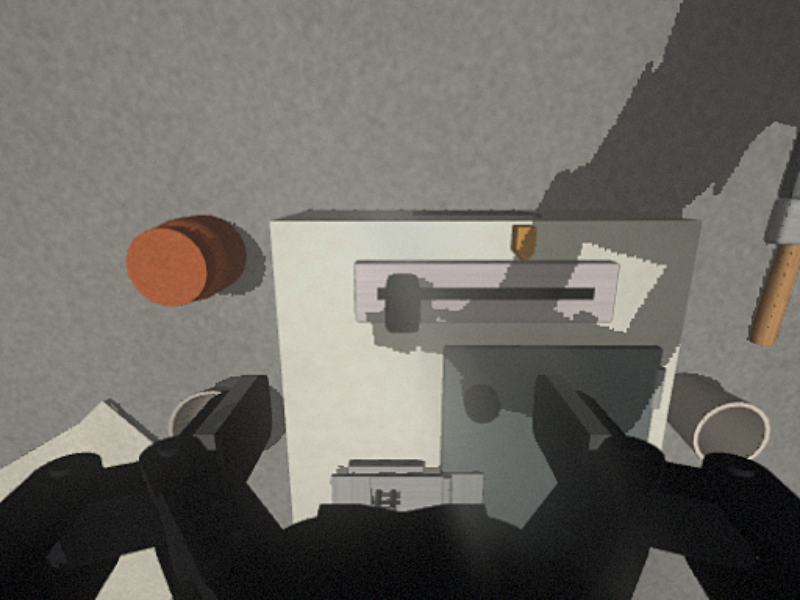

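The hasp lies flat over the staple at (385,495). The grip top is at about (404,304), and the clip covers columns 511–537 with its point near (525,258). I'll refine the clip's position with a colour mask.

```bash
python3 - <<'E'
from h import *
w=cv2.imread('pics/w3.png'); hsv=cv2.cvtColor(w,cv2.COLOR_BGR2HSV)
m=cv2.inRange(hsv,(8,120,60),(28,255,255)); m[:, :310]=0;m[:,370:]=0;m[180:]=0
ys,xs=np.where(m>0); 
for v in sorted(set(ys)): print(v,xs[ys==v].min(),xs[ys==v].max(), end=' | ')
print()
u0,u1=xs.min()-.5,xs.max()+.5; vm=146
print('right top edge',w2b(onz('wrist',u1,vm,.136))[1]-.006,'left bottom edge',w2b(onz('wrist',u0,vm,.12))[1]+.006)
vb=ys.max(); ub=xs[ys==vb].mean(); print('tip',ub,vb,w2b(onz('wrist',ub,vb,.136)),w2b(onz('wrist',ub,vb,.12)))
print('grip',[w2b(onz('wrist',u*.64,304*.64,.174)).round(4) for u in(387,404,420)])
print('box edges',w2b(onz('wrist',273*.64,220*.64,.12)),w2b(onz('wrist',700*.64,219*.64,.12)))
E
```

```text
144 329 338 | 145 328 341 | 146 328 342 | 147 328 342 | 148 328 342 | 149 328 342 | 150 328 342 | 151 328 341 | 152 328 341 | 153 331 341 | 154 330 341 | 155 330 341 | 156 331 341 | 157 330 341 | 158 330 341 | 159 328 341 | 160 331 341 | 161 331 340 | 162 332 340 | 163 332 338 | 164 336 338 | 165 334 336 | 166 335 336 | 
right top edge 0.022698721999204828 left bottom edge 0.024296038846342266
tip 335.5 166 [-0.10600286  0.02341156  0.136     ] [-0.1032089   0.02792215  0.12      ]
grip [array([-0.0879, -0.0617,  0.174 ]), array([-0.0879, -0.0523,  0.174 ]), array([-0.0878, -0.0434,  0.174 ])]
box edges [-0.12957717 -0.13662381  0.12      ] [-0.12878336  0.13863376  0.12      ]
```

Call:
drive_tool([
  [0,0,0,5,0,0,0],
  [0,0,0,9,0,0,0],
  [0,0,0,12,0,0,0],
  [0,0,0,12.3,0,0,0],
  [0,0,0,12.3,0,0,0],
])

```text
t: 9.35
tcp_pos: [0.4576, -0.0736, 0.1446]
tool_rot: [0.066, 0.998, 0.0, -0.001]
force: [-0.1, -0.3, 0.3]
finger_gap: 1.002
```

Call:
drive_tool([
  [255,0,0,0,0,0,0],
  [255,0,0,0,0,0,0],
  [255,0,0,0,0,0,0],
  [255,0,0,0,0,0,0],
  [255,0,0,0,0,0,0],
  [255,0,0,0,0,0,0],
  [255,0,0,0,0,0,0],
  [255,0,0,0,0,0,0],
], force=20)

```text
t: 10.15
tcp_pos: [0.458, -0.0737, 0.1455]
tool_rot: [0.066, 0.998, -0.0, 0.001]
force: [-0.9, 0.7, 6.8]
finger_gap: 0.231
```

The grip is held (gap about 19.6 mm). The views put the clip 75.7 to 76 mm along +y, so I slide 7.6 cm.

Call:
drive_tool([
  [255,0,0.5,0,0,0,0],
  [255,0,1.5,0,0,0,0],
  [255,0,2.5,0,0,0,0],
  [255,0,3.5,0,0,0,0],
  [255,0,4.5,0,0,0,0],
  [255,0,5.5,0,0,0,0],
  [255,0,6.5,0,0,0,0],
  [255,0,7.2,0,0,0,0],
  [255,0,7.6,0,0,0,0],
  [255,0,7.6,0,0,0,0],
  [255,0,7.6,0,0,0,0],
])

```text
t: 11.25
tcp_pos: [0.4682, 0.0021, 0.1455]
tool_rot: [0.066, 0.998, 0.0, 0.001]
force: [-1.0, 1.5, 6.6]
finger_gap: 0.228
```

Call:
drive_tool([
  [0,0,0,0,0,0,0],
  [0,0,0,0,0,0,0],
  [0,0,0,0,0,0,0],
  [0,0,0,0,0,0,0],
  [0,0,0,0,0,0,0],
  [0,0,0,0,0,0,0],
  [0,0,0,-3,0,0,0],
  [0,0,0,-8,0,0,0],
  [0,0,0,-12.3,0,0,0],
  [0,0,0,-12.3,0,0,0],
  [0,0,0,-12.3,0,0,0],
])

```text
t: 12.35
tcp_pos: [0.4679, 0.0017, 0.2687]
tool_rot: [0.066, 0.998, -0.0, 0.001]
force: [0.4, -0.3, -0.1]
finger_gap: 1.002
```

```bash
python3 - <<'E'
from h import *
w=snap('wrist','w4'); c=w[110:230,180:340,::-1]; cv2.imwrite('pics/w4b.png',cv2.resize(c,(800,600),interpolation=cv2.INTER_CUBIC))
shift([])
E
```

```text
t 12.4 tcp [0.4669 0.0019 0.2674] box [-0.0859  0.0235  0.2674] F [-0.2 -0.3 -0.6] turn [-1.000e-03 -1.000e-03  1.569e+00] q [-0.24  0.27  1.77 -0.    1.11 -1.67]
```

View pics/w4b.png

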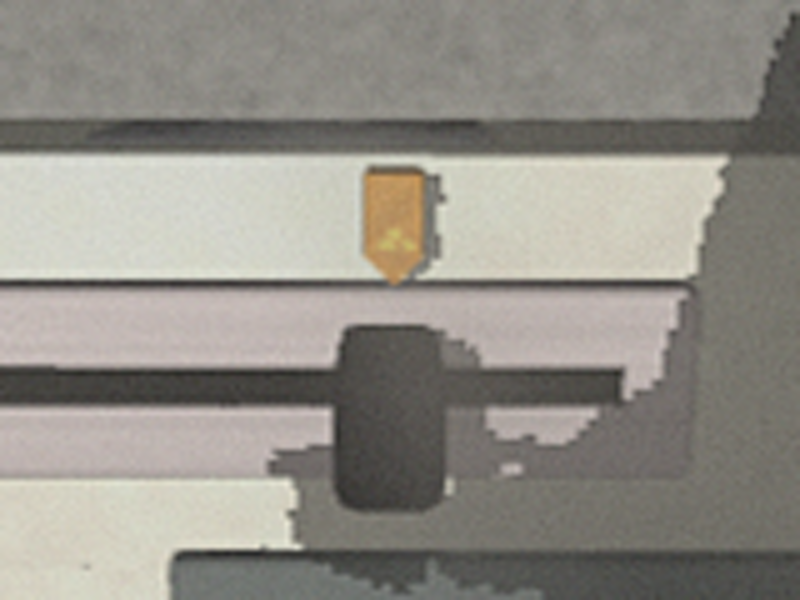

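```bash
python3 - <<'E'
from h import *
f=lambda u,v,z:w2b(onz('wrist',180-.4+u/5,110-.4+v/5,z)).round(4)
print('mark',f(394.5,175,.136),f(394.5,284,.136),'edges',f(363,220,.136),f(425,220,.136))
print('grip L,R',f(335,430,.174),f(446,430,.174),f(340,350,.174),f(440,350,.174),'corners')
shift([])
w=manip.snapshot('top')
cv2.imwrite('pics/t5.png',cv2.resize(w[130:250,215:375,::-1],(800,600),interpolation=cv2.INTER_CUBIC))
E
```

```text
mark [-0.1279  0.0241  0.136 ] [-0.1068  0.024   0.136 ] edges [-0.1193  0.0179  0.136 ] [-0.1192  0.0299  0.136 ]
grip L,R [-0.0878  0.0134  0.174 ] [-0.0877  0.0327  0.174 ] [-0.102   0.0145  0.174 ] [-0.1019  0.0315  0.174 ] corners
t 12.4 tcp [0.4669 0.0019 0.2674] box [-0.0859  0.0235  0.2674] F [-0.2 -0.3 -0.6] turn [-1.000e-03 -1.000e-03  1.569e+00] q [-0.24  0.27  1.77 -0.    1.11 -1.67]
```

View pics/t5.png

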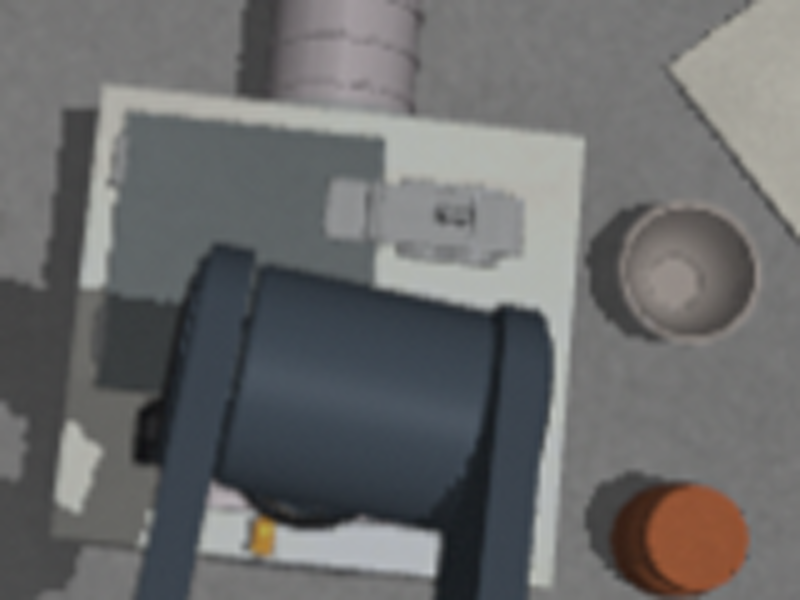

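In the top view the hasp lies flat with the staple through its slot, and the bowl and jar have not moved. The grip is about 1 mm from the clip, which is within the calibration error. Handing in.

```bash
python3 -c "
from station import manip
print(manip.sign_off())"
```

```text
the job is handed in; nothing more can be done
None
```

The job is done in the order asked and handed in at about 12.4 s, with the arm clear of everything.

- **Hatch:** I pressed the knob until it met a hard stop at z = 148 mm, with about 15 N. That is the stated shut height, and the later views show the hatch flat.
- **Hasp:** I swung it down to a hard stop at z of about 134 mm, with about 10 N. The top view afterwards shows it flat, with the staple through its slot.
- **Damper:** I gripped the grip and slid it 76 mm towards +y. After release the wrist camera put the grip at y = 23.0 mm and the clip at 24.0 mm in the box frame. The arm's own reading of the grip was 23.6 mm. I left this difference of about 1 mm, since the calibration is only good to about 2 mm.
- **Bystanders:** the bowl and jar look unmoved in the last top view. The cup and brush were outside that view, but the arm did not go near them after its first raised pass.

I saw an upward force of 6 to 7 N while holding the damper grip, probably from the pads swinging forward as they closed. It went away on release.

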